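# Clamp the blue canister shut with its wire bail

### The job

Close up the blue canister against the ants: press its lid fully down first, then swing its wire bail from the back up over the lid and past centre, so that it snaps down on the front of the lid and stays clamped. Do not touch the green canister beside it, which is still in use.

Things in the scene. Friction and masses are not known exactly. Their poses are not given: they have to be found in the camera images.
- blue_canister: BLUE swing-top canister, fixed to the table. Origin: centre of its underside on the table, z up; its -x side is the front (catch bead), +x the back (lid hinge, folded bail). Wooden board 140 x 130 x 12 mm, round can of radius 50 on it, rim at z = 120. Heights and places of lid and bail below are mm in this frame. A thin spring strut hangs from the bail arm at y = +65.
- blue_canister_lid (a joint): Lid angle, rad: 0 shut, grows as the front edge rises (starts 0.3 to 0.6). Blue disc, radius 53, 7 thick, centred on the can; hinge line along y at x = +50, z = 120; shut, its top is at z = 127. A steel bead 40 wide near its front edge (x = -52) stands 3 above it. Stays where left; 1 to 3 N straight down on its front half moves it.
- blue_canister_bail (a joint): Bail angle, rad: 0 back (start), 0.87 upright, 2.04 clamped. Wire loop: arms at y = +-58, pivots x = 25, z = 105; crossbar along y with orange sleeve 60 long, 12 thick, at x = 82, z = 153 back; x = 25, z = 180 upright; x = -44, z = 134 clamped at the bead. A spring drives it from upright to either end: push the bar forward with 4 to 6 N; past upright it clamps itself in 1 s.
- green_canister: GREEN canister, fixed, same size, shape and frame as the blue one (origin: centre of its underside; front is -x), also with lid ajar (front edge up to 190 mm high) and bail folded back. Not to be touched.
Not all that is in view belongs to the job. Several things have the shape of the blue_canister; the one meant has the colours described above.

How it is judged:
On the way, in this order (a step that is already met when the one before it is completed fails the run):
1. the blue lid is pressed shut (within 0.07 rad) while its bail is still folded back (value of joint blue_canister_lid below 0.07 rad and value of joint blue_canister_bail below 0.4 rad), for 0.1 s.
2. the blue bail is over centre and down on the front of the shut lid (value of joint blue_canister_bail above 1.9 rad and value of joint blue_canister_lid below 0.07 rad), for 0.2 s.
At the end, for the whole second after the job is handed in: The blue canister's lid is shut (within 0.07 rad) and its bail is swung over to the front and clamped (angle above 1.9 of 2.04 rad) (all of step 2); the robot touches nothing.
It fails at once if the green canister is touched by the arm or gripper (over 1 N) (contact force between any of the arm, the fingers and green_canister above 1 N).
It also fails if it takes over 42 s, if anything falls off the work surface, if the arm or the gripper's body presses on something with over 40 N, if the wrist force passes 120 N, or if a joint passes its speed limit or range.

### The arm

A 7-joint arm with a two-finger parallel gripper is mounted at the origin on the work surface. World frame = base frame: x ahead of the robot, y to its left, z up, the work surface at z = 0. Lengths are in m, angles in rad, forces in N, time in s.
With the tool pointing down it reaches from about 0.425 to 1.025 m from the base axis. Payload 9.4 kg.
Tool frame: the origin (TCP) lies on the centre line of the jaws, within the pads' length; the fingertips stand 25 mm ahead of it and the grasp point (between the pads) lies 6 mm ahead of it; z points along the fingers, y is the line along which they close (so a half turn about z gives the same grasp; the last joint's range is limited). The gripper opens to 93 mm and grips with 3 to 60 N. Pads are 15 mm wide; open, the fingers measure 128 mm over their backs; the gripper's body (75 mm by 188 mm) begins 65 mm behind the grasp point.
Start: joints at [1.244, 0.599, -0.003, 1.599, 0.002, 0.943, -0.08], TCP at [0.179, -0.702, 0.244] pointing down, gripper open.
Joint ranges: [-2.57, 2.57], [-0.35, 1.97], [-1.29, 1.29], [0.11, 2.56], [-1.05, 4.19], [0.11, 1.86], [-2.63, 2.63]. Speed limits (rad/s): [2.22, 2.22, 3.01, 3.01, 3.14, 3.14, 3.14].

### API

Orientations are given as a unit quaternion [w, x, y, z].
In Python, from station import arm gives the robot as it stands.
- The arm moves only by the shell command python3 -m pendant 'ROWS'. ROWS is JSON, a list of rows, each a list of 7 numbers: the turn, a rotation vector about the tool's x, y, z in degrees, then the shift along the tool's x, y, z in cm, then the opening, from -1 (shut) to 1 (fully open). In form: [[rx, ry, rz, dx, dy, dz, jaw], ...]. A call has 1 to 20 rows; each row is the pose to reach, as a shift and turn from the pose commanded when the call began, along the tool's axes at that moment; what a row does not reach only later rows make up. A row lasts 1/12 s, in which the tool goes at most 41.7 mm and 7.16 degrees, less where a joint would pass 70% of its speed; a pose out of reach is approached as far as the arm can. A call with a gripper value outside its range is refused whole. The fingers move at their own pace and stop on an object; the grip force is fixed at half the most. Time passes only in rows, so rows that repeat a pose let the fingers close. It gives the time, the measured TCP pose, the force, the opening and the grip force at its end, in the units of the state.
- arm.state(): the state, without advancing time (a new reading comes with each control period).
- arm.camera(name): name is "scene" or "top" or "wrist"; returns the picture (420x560x3 uint8, red, green, blue); there is no depth.
- arm.camera_params(name): a dict with "camera_matrix" (3x3 intrinsics, pixels), "extrinsics" (4x4, takes a point from camera to world coordinates). Camera axes: x right, y down, z forward; pixel columns grow to the right and rows downward; lengths in m; the calibration is good to about 2 mm. A picture is of the moment at which its call begins: read the wrist's pose just before it. camera_params takes no time and is no camera call; for the wrist camera it gives the pose at the moment of the call.
- arm.hand_in(): hands the job in; it is judged then, once.
Trained networks look in the newest picture that a camera, given by its name, has taken for a name from the list of things; names that differ only in an ending like _2 or _b are one class to them, and where a whole thing is asked for, a point or a joint stands for the part that bears it (a point fixed in the world has none). Each returns a list of dicts, best first, with "conf" (0 to 1); they miss things now and then, are a little off and sometimes report something else, mostly with a low value. They report only what shows in the picture. A call takes as long as a camera call. They do not tell look-alikes from the thing itself.
- arm.look_for(camera, query): "position" ([x, y, z] in m, in world coordinates, good to about 4 mm: the middle of the surface that is visible of it).
The state is a dict: "clock": time; "q": joint angles; "qd": joint speeds; "effort": joint torques, N m; "eef_pos": TCP position; "eef_rot": TCP orientation; "ft_force": force on the tool from outside, world axes, zero at the start; "moment": the same for the moment, N m; "width": finger opening in m; "finger_force": force on a finger pad.
Only numpy, scipy, OpenCV 4.12 (cv2) and the standard library are available. Lean on these libraries where they do the work, as an engineer would, in place of code of your own. Each camera call takes 0.05 s, during which the arm holds its last target. There are 200 camera calls.

## Working session

There is one attempt and no reset: what is moved stays moved. The work goes in short steps, Python scripts to look and compute and a shell command to move; the robot and the scene stay as the last step left them, time stands still between calls to the robot, and variables do not carry over. Pictures are saved under pics/ and viewed, at most 10 in all, crops included, and the job is handed in when it is done.

```bash
mkdir -p pics; python3 - <<'E'
from station import arm
import cv2,numpy as np
s=arm.state();print(s['clock'],s['eef_pos'],s['eef_rot'],s['width'])
for c in("scene","top"):
    im=arm.camera(c);cv2.imwrite(f"pics/{c}0.png",im[:,:,::-1])
    for q in("blue_canister","blue_canister_lid","blue_canister_bail","green_canister"):
        print(c,q,[(np.round(d['position'],3).tolist(),round(d['conf'],2)) for d in arm.look_for(c,q)])
    p=arm.camera_params(c);print(np.round(p['camera_matrix'],1).tolist(),np.round(p['extrinsics'],3).tolist())
E
```

```text
0.0 [ 0.17908372 -0.7020791   0.24276774] [-7.61657870e-04  9.92207960e-01  1.24590349e-01 -1.67966000e-04] 0.09311030541982881
scene blue_canister [([0.304, 0.226, 0.128], 0.97), ([0.523, 0.16, 0.115], 0.95)]
scene blue_canister_lid [([0.541, 0.146, 0.154], 0.76)]
scene blue_canister_bail [([0.603, 0.12, 0.157], 0.88), ([0.374, 0.212, 0.153], 0.72)]
scene green_canister [([0.54, -0.118, 0.1], 0.79)]
[[523.4, 0.0, 273.2], [0.0, 523.4, 200.3], [0.0, 0.0, 1.0]] [[-0.962, -0.252, 0.104, 0.344], [-0.272, 0.898, -0.346, 0.306], [-0.006, -0.361, -0.932, 0.951], [0.0, 0.0, 0.0, 1.0]]
top blue_canister [([0.527, 0.137, 0.125], 0.64), ([0.305, 0.201, 0.13], 0.64)]
top blue_canister_lid [([0.297, 0.219, 0.124], 0.78)]
top blue_canister_bail [([0.375, 0.209, 0.155], 0.9), ([0.607, 0.11, 0.156], 0.87)]
top green_canister [([0.539, -0.129, 0.127], 0.67)]
[[413.6, 0.0, 278.9], [0.0, 413.6, 209.7], [0.0, 0.0, 1.0]] [[0.001, -0.996, 0.086, 0.367], [-1.0, -0.001, -0.005, 0.001], [0.005, -0.086, -0.996, 0.939], [0.0, 0.0, 0.0, 1.0]]
```

View pics/scene0.png

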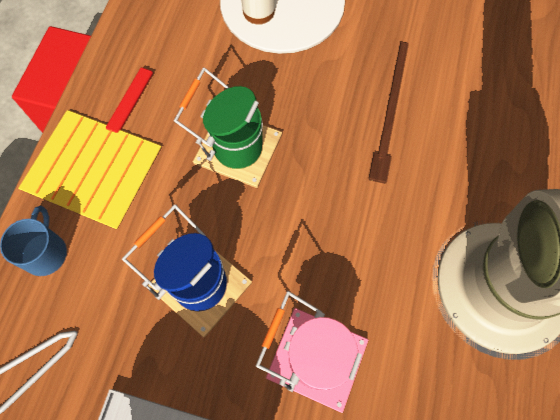

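View pics/top0.png

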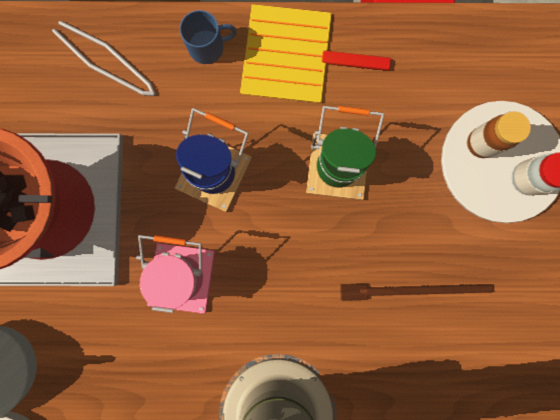

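Both views show the blue canister at scene (190,270) and top (205,165). Its orange sleeve is at scene (150,232) and top (220,121). The green canister is about 0.26 m away towards -y, and the pink look-alike is nearer the base. Next I'll triangulate the sleeve ends and the bead.

```bash
cat >h.py <<'E'
import cv2,numpy as np
from station import arm
def P(c):
    p=arm.camera_params(c);return np.array(p['camera_matrix']),np.array(p['extrinsics'])
def proj(c,X):
    K,E=P(c);x=np.linalg.inv(E)@np.append(X,1);u=K@x[:3];return u[:2]/u[2]
def tri(a,b):
    M=[P(c)[0]@np.linalg.inv(P(c)[1])[:3] for c in("scene","top")]
    X=cv2.triangulatePoints(M[0],M[1],np.array(a,float).reshape(2,1),np.array(b,float).reshape(2,1))[:,0];return X[:3]/X[3]
def plane(c,uv,z):
    K,E=P(c);d=E[:3,:3]@np.linalg.inv(K)@np.array([*uv,1.]);o=E[:3,3];return o+d*(z-o[2])/d[2]
def blob(im,lo,hi,box):
    x0,y0,x1,y1=box;h=cv2.cvtColor(im[y0:y1,x0:x1].copy(),cv2.COLOR_BGR2HSV)
    m=cv2.inRange(h,lo,hi);n,l,st,ce=cv2.connectedComponentsWithStats(m)
    k=1+np.argmax(st[1:,4]);pts=np.argwhere(l==k)[:,::-1]+[x0,y0]
    c=pts.mean(0);d=np.linalg.svd(pts-c,full_matrices=False)[2][0];t=(pts-c)@d
    return c,c+d*t.min(),c+d*t.max(),len(pts)
E
python3 - <<'E'
from h import *
s=cv2.imread('pics/scene0.png');t=cv2.imread('pics/top0.png')
lo,hi=(5,170,120),(17,255,255)
a=blob(s,lo,hi,(120,200,185,262));b=blob(t,lo,hi,(195,105,245,137))
print(a,b)
C=tri(a[0],b[0]);print('sleeve c',C)
pa,pb=a[1:3],b[1:3]
if (pa[0][1]-pa[1][1])*(pb[0][0]-pb[1][0])<0: pb=pb[::-1]   # scene lower <-> top left
# scene lower-left = +y = top left
if (pa[0][1]>pa[1][1])!=(pb[0][0]<pb[1][0]): pb=pb[::-1]
e=[tri(x,y) for x,y in zip(pa,pb)];d=e[0]-e[1];print('ends',e,np.linalg.norm(d))
if d[1]<0:d=-d
yv=d[:2]/np.linalg.norm(d[:2]);xv=np.array([yv[1],-yv[0]])
O=C[:2]-0.082*xv;print('yaw deg',np.degrees(np.arctan2(xv[1],xv[0])),'O',O)
# board corners check
R=np.c_[xv,yv]
for c,im in(("scene",s),("top",t)):
    for th in (0,):
        for p in [(-.07,-.065,.012),(-.07,.065,.012),(.07,-.065,.012),(.07,.065,.012),(.082,.03,.153),(.082,-.03,.153),(.025,.058,.105),(.025,-.058,.105)]:
            u=proj(c,np.append(O+R@p[:2],p[2]));cv2.circle(im,tuple(int(round(4*v)) for v in u),6,(255,0,255),1,shift=2)
    for th,col in((.3,(0,255,255)),(.45,(0,255,0)),(.6,(255,255,0))):
        for y in(-.02,.02):
            r=np.array([-.102,.010]);x=.05+r[0]*np.cos(th)+r[1]*np.sin(th)*1;z=.12-r[0]*np.sin(th)+r[1]*np.cos(th)
            u=proj(c,np.append(O+R@[x,y],z));cv2.circle(im,tuple(int(round(4*v)) for v in u),6,col,1,shift=2)
A=cv2.resize(s[190:340,110:260],(400,400));B=cv2.resize(t[95:220,165:290],(400,400))
cv2.imwrite('pics/chk.png',np.hstack([A,B]))
E
```

```text
(array([150.01970443, 231.86945813]), array([165.95303275, 213.41253982]), array([136.48125692, 247.55218397]), 406) (array([220.1654979 , 119.77840112]), array([194.66183499, 120.46651344]), array([244.38110664, 119.12504169]), 1426)
sleeve c [0.61176863 0.11323827 0.14495678]
ends [array([0.61248192, 0.06793641, 0.1172668 ]), array([0.60193097, 0.15380972, 0.19437725])] 0.11589465116901662
yaw deg 7.004622615962371 O [0.53038066 0.10323842]
```

View pics/chk.png

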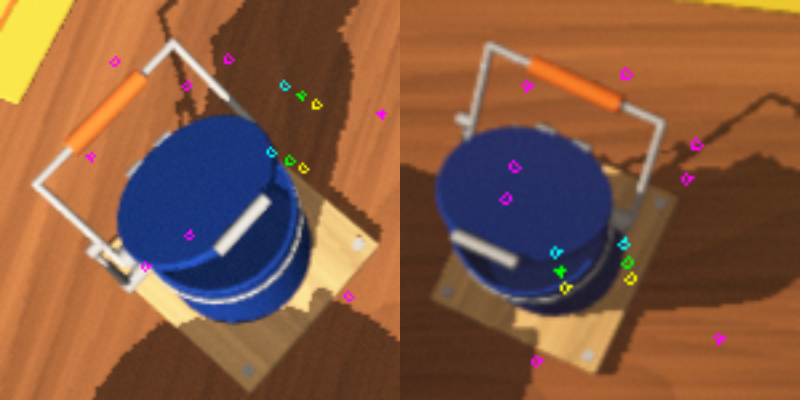

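The top blob caught wood as well, so I'll fit the pose to feature pixels read from both views: sleeve ends, wire corners, board corners and bead ends.

```bash
cat >fit.py <<'E'
from h import *
from scipy.optimize import least_squares
S={ 's+':(136.5,247.5),'s-':(166,213.4),'w+':(123.9,258.6),'w-':(174.5,206),'b+':(191.8,283.8),'b-':(210,265),'f+':(203.75,335.5),'f-':(251.4,280)}
T={ 's+':(205.6,115.3),'s-':(233.8,127.2),'w+':(192.8,109),'w-':(247.2,133.4),'b+':(181.3,168.8),'b-':(200.9,177.5),'f+':(175,188),'f-':(226.6,211),'k-':(251.9,155.9)}
def pts(p):
    x,y,a,th=p;R=np.array([[np.cos(a),-np.sin(a)],[np.sin(a),np.cos(a)]])
    L={}
    for n,s in(('+',1),('-',-1)):
        L['s'+n]=(.082,.03*s,.153);L['w'+n]=(.082,.058*s,.153);L['f'+n]=(-.07,.065*s,.012);L['k'+n]=(.07,.065*s,.012)
        L['b'+n]=(.05-.102*np.cos(th)+.0095*np.sin(th),.02*s,.12+.102*np.sin(th)+.0095*np.cos(th))
    return {k:np.append(np.array([x,y])+R@v[:2],v[2]) for k,v in L.items()}
def res(p):
    q=pts(p);return np.concatenate([proj(c,q[k])-v for c,D in(("scene",S),("top",T)) for k,v in D.items()])
r=least_squares(res,[.53,.14,-.4,.45])
print(r.x,np.degrees(r.x[2]),np.round(res(r.x).reshape(-1,2),1).tolist())
for k in('s+','s-','w+','w-','b+','b-'):print(k,np.round(tri(S[k],T[k]),4),np.round(pts(r.x)[k],4))
E
python3 fit.py; python3 -c "
from station import arm
s=arm.state();print(s['q'],s['clock'])"
```

```text
[ 0.53374804  0.14716859 -0.42438026  0.49665897] -24.315197602862845 [[0.4, -2.9], [-2.6, 3.8], [0.2, -0.8], [0.9, -1.2], [0.9, -0.1], [0.9, -1.3], [-0.1, 0.4], [0.9, -0.2], [-0.1, -0.7], [-0.3, -0.1], [-0.3, -0.2], [-0.6, -0.4], [0.0, -0.2], [-0.1, -0.1], [-1.5, -0.1], [-0.9, 0.6], [-0.1, -0.1]]
s+ [0.6238 0.1428 0.1406] [0.6208 0.1407 0.153 ]
s- [0.5897 0.0836 0.1704] [0.5961 0.0861 0.153 ]
w+ [0.6339 0.1668 0.1481] [0.6324 0.1663 0.153 ]
w- [0.5874 0.0602 0.1442] [0.5846 0.0605 0.153 ]
b+ [0.5108 0.1803 0.176 ] [0.51   0.1799 0.177 ]
b- [0.4949 0.1444 0.1706] [0.4935 0.1434 0.177 ]
[ 1.24432406  0.59930227 -0.00252624  1.59939984  0.00177822  0.94288224
 -0.07978297] 0.5
```

The fit agrees with both views: O=(0.534,0.147), yaw -24.3°, lid 0.50 rad, and the heights come out as expected. I'll close the jaws and go high over to a point above the lid's front half, with tool x towards the front.

```bash
python3 -m pendant '[[0,0,-20,10,-6,-8.7,-1],[0,0,-40,20,-13,-8.7,-1],[0,0,-60,30,-20,-8.7,-1],[0,0,-70,39.8,-26.2,-8.7,-1],[0,0,-70,39.8,-26.2,-8.7,-1],[0,0,-70,39.8,-26.2,-8.7,-1],[0,0,-70,39.8,-26.2,-8.7,-1],[0,0,-70,39.8,-26.2,-8.7,-1],[0,0,-70,39.8,-26.2,-8.7,-1],[0,0,-70,39.8,-26.2,-8.7,-1],[0,0,-70,39.8,-26.2,-8.7,-1],[0,0,-70,39.8,-26.2,-8.7,-1]]'
cat >go.py <<'E'
import sys,numpy as np
from h import arm
from scipy.spatial.transform import Rotation as R
# usage: go.py localx localy z_tip -> shift cm / turn in current tool axes
O=np.array([.5337,.1472]);a=np.radians(-24.3)
s=arm.state();q=s['eef_rot'];Rt=R.from_quat([q[1],q[2],q[3],q[0]]);p=np.array(s['eef_pos'])
f=np.array([-np.cos(a),-np.sin(a),0]);y=np.array([-np.sin(a),np.cos(a),0])
G=R.from_matrix(np.c_[f,y,[0,0,-1.]])
d=p[:2]-O;print('t',s['clock'],'local tip mm',np.round([-1e3*d@f[:2],1e3*d@y[:2],1e3*(p[2]-.025)],1),'F',np.round(s['ft_force'],1),'w',s['width'])
v=list(map(float,sys.argv[1:]))
for i in range(0,len(v),3):
    X=np.append(O,0)-f*v[i]/1e3+y*v[i+1]/1e3;X[2]=v[i+2]/1e3+.025
    print('shift cm',np.round(Rt.inv().apply(X-p)*100,1),'turn',np.round((Rt.inv()*G).as_rotvec(degrees=True),1))
E
python3 go.py -30 0 240
```

```text
clock: 1.5
eef_pos: [0.5023, -0.3471, 0.3314]
eef_rot: [0.0, 0.74, 0.672, 0.001]
ft_force: [1.1, 0.5, -0.3]
width: 0.0177
finger_force: 0.0
t 1.5 local tip mm [ 174.8 -463.5  306.4] F [ 1.1  0.5 -0.3] w 0.017669964159099705
shift cm [50.5 -4.5  6.7] turn [  0.1   0.  -71.2]
```

```bash
python3 -m pendant '[[0,0,-71.2,50.5,-4.5,0,-1],[0,0,-71.2,50.5,-4.5,0,-1],[0,0,-71.2,50.5,-4.5,0,-1],[0,0,-71.2,50.5,-4.5,0,-1],[0,0,-71.2,50.5,-4.5,0,-1],[0,0,-71.2,50.5,-4.5,0,-1],[0,0,-71.2,50.5,-4.5,0,-1],[0,0,-71.2,50.5,-4.5,0,-1],[0,0,-71.2,50.5,-4.5,0,-1],[0,0,-71.2,50.5,-4.5,0,-1],[0,0,-71.2,50.5,-4.5,0,-1],[0,0,-71.2,50.5,-4.5,0,-1],[0,0,-71.2,50.5,-4.5,6.7,-1],[0,0,-71.2,50.5,-4.5,6.7,-1],[0,0,-71.2,50.5,-4.5,6.7,-1],[0,0,-71.2,50.5,-4.5,6.7,-1]]'
python3 go.py -30 0 127
```

```text
clock: 2.83
eef_pos: [0.5049, 0.1566, 0.2632]
eef_rot: [-0.001, 0.212, 0.977, -0.001]
ft_force: [0.3, 0.3, 0.4]
width: 0.0002
finger_force: 0.0
t 2.8333 local tip mm [-30.2  -3.3 238.2] F [0.3 0.3 0.4] w 0.0002132012988428722
shift cm [-0.   0.3 11.1] turn [-0.1 -0.1 -0.1]
```

```bash
python3 -m pendant '[[0,0,0,0,0.3,3,-1],[0,0,0,0,0.3,6,-1],[0,0,0,0,0.3,7,-1],[0,0,0,0,0.3,7.7,-1],[0,0,0,0,0.3,8.4,-1],[0,0,0,0,0.3,9.1,-1],[0,0,0,0,0.3,9.7,-1],[0,0,0,0,0.3,10.2,-1],[0,0,0,0,0.3,10.6,-1],[0,0,0,0,0.3,10.9,-1],[0,0,0,0,0.3,11.1,-1],[0,0,0,0,0.3,11.1,-1]]'
python3 go.py -30 0 126
```

```text
clock: 3.83
eef_pos: [0.5065, 0.1595, 0.1525]
eef_rot: [-0.0, 0.212, 0.977, -0.0]
ft_force: [0.0, 0.4, -0.2]
width: 0.0006
finger_force: 0.0
t 3.8333 local tip mm [-2.980e+01  1.000e-01  1.275e+02] F [ 0.   0.4 -0.2] w 0.0006040348934954853
shift cm [ 0.  -0.   0.1] turn [-0.  -0.  -0.2]
```

```bash
python3 -m pendant '[[0,0,0,0,0,0.05,-1],[0,0,0,0,0,0.1,-1],[0,0,0,0,0,0.15,-1],[0,0,0,0,0,0.2,-1],[0,0,0,0,0,0.2,-1]]'
```

```text
clock: 4.25
eef_pos: [0.5067, 0.1596, 0.152]
eef_rot: [0.001, 0.212, 0.977, -0.0]
ft_force: [-5.2, -2.8, 18.6]
width: 0.0001
finger_force: 9.3
```

The tip met the stop at z = 127 mm, so the lid is shut. Next I'll lift off, check with the camera, and go behind the bail.

```bash
python3 -m pendant '[[0,0,0,0,0,-2,-1],[0,0,0,0,0,-5,-1],[0,0,0,0,0,-8,-1],[0,0,0,-4,0,-8,-1],[0,0,0,-8,0,-8,-1],[0,0,0,-12,0,-8,-1],[0,0,0,-15,0,-8,-1],[0,0,0,-15,0,-8,-1],[0,0,0,-15,0,-8,-1]]'
python3 go.py 120 0 140; python3 - <<'E'
from h import *
s=arm.camera('scene');cv2.imwrite('pics/s2.png',cv2.resize(s[170:350,90:300,::-1],(700,600)))
for q in('blue_canister_lid','blue_canister_bail'):print([(np.round(d['position'],3).tolist(),d['conf']) for d in arm.look_for('scene',q)])
E
```

```text
clock: 5.0
eef_pos: [0.6439, 0.0961, 0.2298]
eef_rot: [-0.0, 0.213, 0.977, 0.0]
ft_force: [-0.4, 0.4, 0.5]
width: 0.0005
finger_force: 0.0
t 5.0 local tip mm [121.5  -1.2 204.8] F [-0.4  0.4  0.5] w 0.000501702895137399
shift cm [0.1 0.1 6.5] turn [-0.  -0.  -0.3]
[([0.295, 0.225, 0.126], 0.76), ([0.532, 0.154, 0.125], 0.58)]
[([0.374, 0.209, 0.157], 0.85), ([0.604, 0.118, 0.155], 0.66)]
```

View pics/s2.png

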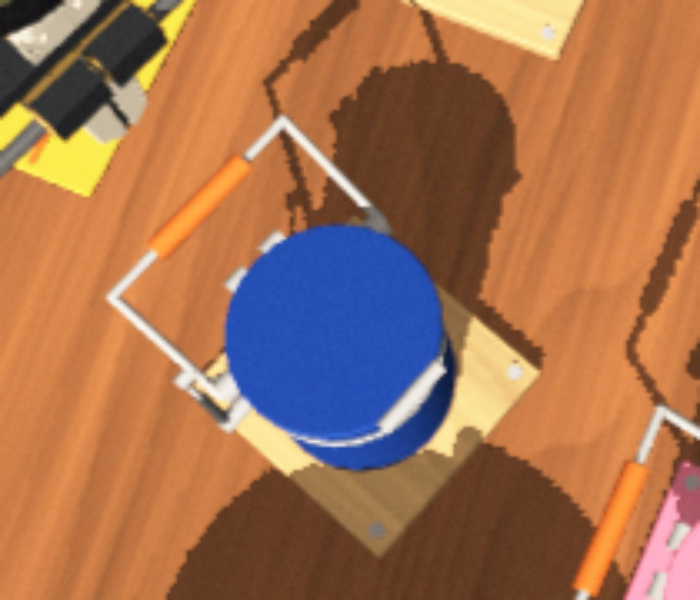

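The lid is flush with its bead at (412,395), the bail is still back with the sleeve at (200,205), and the fingers are clear behind it. Next, descend behind the bar and push forward.

```bash
python3 -m pendant '[[0,0,0,0,0.1,3,-1],[0,0,0,0,0.1,6.3,-1],[0,0,0,0,0.1,6.3,-1],[0,0,0,1.5,0.1,6.3,-1],[0,0,0,2.5,0.1,6.3,-1],[0,0,0,3.2,0.1,6.3,-1],[0,0,0,3.9,0.1,6.3,-1],[0,0,0,4.6,0.1,6.2,-1],[0,0,0,5.3,0.1,6.1,-1],[0,0,0,5.3,0.1,6.1,-1]]'
python3 go.py 25 0 145
```

```text
clock: 5.98
eef_pos: [0.5969, 0.1211, 0.1735]
eef_rot: [0.003, 0.212, 0.977, 0.001]
ft_force: [0.9, -0.5, 2.4]
width: 0.0004
finger_force: 1.3
t 5.9833 local tip mm [ 68.3   2.2 148.5] F [ 0.9 -0.5  2.4] w 0.00037477036802655635
shift cm [ 4.3 -0.2  0.3] turn [ 0.2  0.3 -0.2]
```

```bash
python3 - <<'E'
from h import *
s=arm.camera('scene');t=arm.camera('top')
cv2.imwrite('pics/s3.png',np.hstack([cv2.resize(x[:,:,::-1],(400,400)) for x in(s[190:340,110:260],t[80:205,165:290])]))
E
python3 go.py
```

```text
t 6.0833 local tip mm [ 67.4   1.6 146.8] F [ 3.3 -0.6  2.5] w 0.0008222397676331268
```

View pics/s3.png

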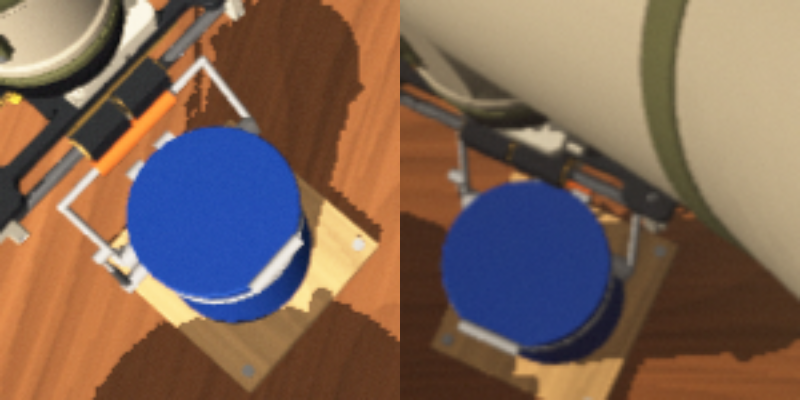

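The fingers sit behind the sleeve, at scene crop (135,115), and the bail has begun to rise. Keep pushing.

```bash
python3 -m pendant '[[0,0,0,0.8,0,0,-1],[0,0,0,1.5,0,0,-1],[0,0,0,2.2,0,0,-1],[0,0,0,2.9,0,0,-1],[0,0,0,3.6,0,0,-1],[0,0,0,4.3,0,0,-1],[0,0,0,5,0,0,-1],[0,0,0,5,0,0,-1]]'
python3 go.py
```

```text
clock: 6.75
eef_pos: [0.5481, 0.1417, 0.1695]
eef_rot: [-0.001, 0.211, 0.977, -0.0]
ft_force: [-0.1, 0.7, 0.4]
width: 0.0002
finger_force: 0.0
t 6.75 local tip mm [ 15.3   0.9 144.5] F [-0.1  0.7  0.4] w 0.00017521259821696826
```

```bash
python3 -m pendant '[[0,0,0,-1,0,-1,-1],[0,0,0,-2,0,-4,-1],[0,0,0,-3,0,-8,-1],[0,0,0,-6,0,-12,-1],[0,0,0,-10,0,-14,-1],[0,0,0,-13,0,-14,-1],[0,0,0,-13,0,-14,-1],[0,0,0,-13,0,-14,-1],[0,0,0,-13,0,-14,-1],[0,0,0,-13,0,-14,-1]]'
python3 - <<'E'
from h import *
s=arm.camera('scene');cv2.imwrite('pics/s4.png',cv2.resize(s[170:350,90:300,::-1],(700,600)))
print([(np.round(d['position'],3).tolist(),d['conf']) for d in arm.look_for('scene','blue_canister_bail')],'expect',.5337-.911*.044,.1472+.412*.044)
E
```

```text
clock: 7.58
eef_pos: [0.667, 0.0878, 0.3091]
eef_rot: [-0.001, 0.211, 0.977, -0.0]
ft_force: [1.0, -0.2, 0.3]
width: 0.0002
finger_force: 0.0
[([0.498, 0.172, 0.138], 0.86), ([0.371, 0.207, 0.157], 0.56)] expect 0.49361599999999994 0.165328
```

View pics/s4.png

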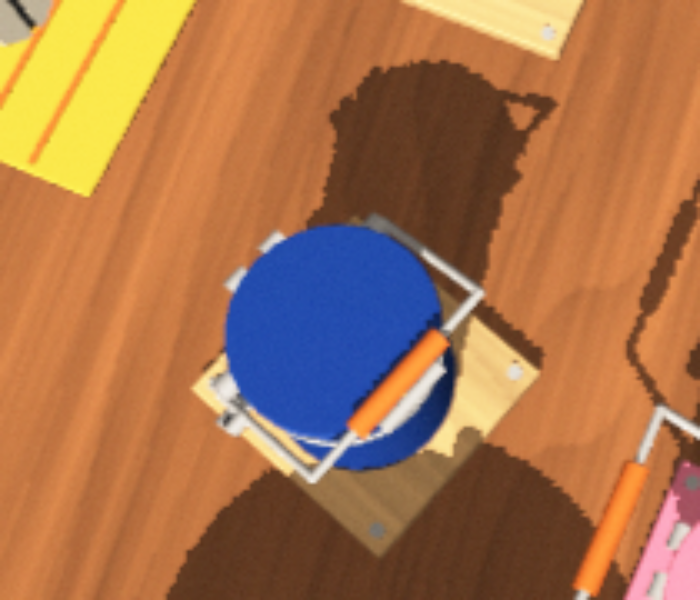

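The bail is over the front, with the sleeve at (400,385) beside the bead. I'll check its angle numerically and confirm it has settled.

```bash
python3 -m pendant '[[0,0,0,0,0,0,-1],[0,0,0,0,0,0,-1],[0,0,0,0,0,0,-1],[0,0,0,0,0,0,-1],[0,0,0,0,0,0,-1],[0,0,0,0,0,0,-1]]' | head -1
python3 - <<'E'
from h import *
lo,hi=(3,190,190),(17,255,255);box=(185,255,232,312)
im=arm.camera('scene')[:,:,::-1];b=blob(im,lo,hi,box);print('now',b);print('before',blob(cv2.resize(cv2.imread('pics/s4.png'),(210,180),interpolation=cv2.INTER_AREA),lo,hi,(95,85,142,142))[0]+[90,170])
a=np.radians(-24.3)
for th in(1.6,1.75,1.9,2.04,2.15):
    g=th-.87+0;x=.025-.075*np.sin(g);z=.105+.075*np.cos(g)
    print(th,round(x,3),round(z,3),proj('scene',[.5337+x*np.cos(a),.1472+x*np.sin(a),z]))
E
```

```text
clock: 8.18
now (array([209.10176991, 284.31858407]), array([221.70830283, 270.56593675]), array([196.34610399, 298.23392273]), 226)
before [209.09345794 284.22429907]
1.6 -0.025 0.161 [198.4517712  271.87113792]
1.75 -0.033 0.153 [202.85386099 276.26841349]
1.9 -0.039 0.144 [206.66871917 280.22660573]
2.04 -0.044 0.134 [209.62263768 283.4413565 ]
2.15 -0.047 0.127 [211.49777512 285.60145552]
```

The sleeve is settled and matches 2.04 rad, so I'm handing in.

```bash
python3 -c "
from station import arm
print(arm.hand_in())"
```

```text
the job is handed in; nothing more can be done
None
```

The blue canister's lid is pressed shut, and its bail is over centre and clamped on the front at about 2.04 rad by camera; the moves stayed clear of the green canister, and I handed the job in at about 8 s, though no verdict was returned.

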